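Re-aim the photo-eye in its screw clamp

ROBOT

A 6-joint arm with a two-finger parallel gripper is mounted at the origin on a cart in front of the work surface, level with it; the furniture and walls round the work are solid. World frame = base frame: x ahead of the robot, y to its left, z up, the work surface at z = 0. Lengths are in m, angles in rad, forces in N, time in s.
With the tool pointing down it reaches from about 0.35 to 0.725 m from the base axis. Payload 6 kg.
Tool frame: the origin (TCP) lies midway between the tips of the shut fingers; the grasp point (between the pads) lies 19 mm behind it; z points along the fingers, y is the line along which they close (so a half turn about z gives the same grasp; the last joint's range is limited). The gripper opens to 85 mm and grips with 20 to 120 N. Pads are 22 mm wide; open, the fingers measure 114 mm over their backs; the gripper's body (76 mm by 85 mm) begins 54 mm behind the grasp point. The pads swing forward as they close: fully open they stand 13 mm farther back than shut.
Start: joints at [-0.823, 0.04, 0.085, 0, -1.615, -0.334], TCP at [0.241, -0.549, 0.231] pointing down, gripper open.
Joint ranges: [-2.56, 2.56], [-1.29, 2.01], [-1.08, 1.49], [-3.29, 1.98], [-2.81, -0.18], [-2.99, 2.99]. Speed limits (rad/s): [2.57, 2.57, 3.01, 3.14, 3.14, 3.14].

INTERFACE

Orientations are given as a 3x3 rotation matrix whose columns are the frame's x, y, z axes.
In Python, from rig import arm gives the robot as it stands.
- The arm moves only by the shell command python3 -m handwheel 'ROWS' [FORCE]. ROWS is JSON, a list of rows, each an object of numbers: "claw": the finger opening in mm, from 0 to 85.4; "x", "y", "z": the shift along the tool's x, y, z in units of 25 mm (1.0 is 25 mm); "rx", "ry", "rz": the turn, a rotation vector about the tool's x, y, z in rad. In form: [{"claw": .., "x": .., "y": .., "z": .., "rx": .., "ry": .., "rz": ..}, ...]. A call has 1 to 20 rows; each row shifts and turns the commanded pose from where the row before left it, along the tool's axes as they then stand; what a row does not reach is not made up. A row lasts 1/8 s, in which the tool goes at most 62.5 mm and 10.7 degrees, less where a joint would pass 70% of its speed; a pose out of reach is approached as far as the arm can. A call is refused whole if a number of a shift passes 1 or a number of a turn 0.188, either way. A call with a gripper value outside its range is refused whole. The fingers move at their own pace and stop on an object; FORCE is the grip in N (left out, the last holds). Time passes only in rows, so rows that do not move let the fingers close. It gives the time, the measured TCP pose, the force, the opening and the grip force at its end, in the units of the state.
- arm.state(): the state, without advancing time (a new reading comes with each control period).
- arm.read_camera(name): name is "side" or "top" or "wrist"; returns the picture (480x640x3 uint8, blue, green, red); there is no depth.
- arm.camera_params(name): a dict with "fx", "fy", "cx", "cy" (pixels), "T" (4x4, takes a point from camera to world coordinates). Camera axes: x right, y down, z forward; pixel columns grow to the right and rows downward; lengths in m; the calibration is good to about 2 mm. The wrist camera is an equidistant fisheye: a pixel r from the principal point sees the ray r / f radians off the axis. A picture is of the moment at which its call begins: read the wrist's pose just before it. camera_params takes no time and is no camera call; for the wrist camera it gives the pose at the moment of the call.
- arm.sign_off(): hands the job in; it is judged then, once.
The state is a dict: "time_s": time; "joint_pos": joint angles; "joint_vel": joint speeds; "joint_efforts": joint torques, N m; "tcp_pos": TCP position; "tcp_rot": TCP orientation; "ft_force": force on the tool from outside, world axes, zero at the start; "wrist_torque": the same for the moment, N m; "gripper_width": opening from 0.0 (shut) to 1.0 (fully open); "gripper_force": force on a finger pad.
Only numpy, scipy, OpenCV 4.12 (cv2) and the standard library are available. Lean on these libraries where they do the work, as an engineer would, in place of code of your own. Each camera call takes 0.05 s, during which the arm holds its last target. There are 200 camera calls.

TASK

The photo-eye in the ball clamp has been knocked off its line: back the leaning T-bar screw off just enough to free it (less than half a turn), swivel the eye until it looks straight at the middle of its round reflector, then screw the clamp down again until it goes solid and will turn no further. Do not force the eye round while it is clamped, and leave the small things standing about alone.

Things in the scene. Friction and masses are not known exactly. Their poses are not given: they have to be found in the camera images.
- sensor_clamp: fixed aluminium ball clamp: round foot 92 mm wide, 8 thick, tapered socket 66 mm wide, 53 mm high. Origin: centre of the foot's underside, z up, x to the side where the eye looks. Ball centre 45 mm up on z. From it a boss 36 mm wide and then the screw lean out 30 degrees from vertical, along (-0.5, 0, 0.866) of this frame; the boss ends 58 mm from the ball centre.
- screw_grip (a point): centre of the screw's dark T-bar, a flat bar 46 mm long, 13 wide and 20 high (along the screw), 88 mm from the ball centre on the screw's line. z of this frame is the screw's line, outwards; y runs along the 46 mm, x across the 13 mm; it turns with the screw. Under the bar, 72 to 78 mm from the ball centre, a collar 22 mm wide.
- clamp_screw (a joint): turn of the screw, rad, near 0 as found (clamped); + is anticlockwise seen from outside and loosens. 1.5 mm per rad, drag 0.4 N m, stays where left. Its pad leaves the ball at about 0.9 rad. Tightened, it goes solid at some angle from -0.2 to -1 rad, tighter than found, to be felt: held still after a turn, under 0.35 N m before, then some 3 N m per rad. Stop at 0.7 to 1.5 N m.
- clamp_pad: the steel pad inside the boss that the screw presses on the ball, out of sight. Origin at the ball centre; moves along the screw's line by the screw's travel.
- screw_stop: the shoulder inside the boss, out of sight, against which the screw goes solid when it is tight. Origin at the ball centre.
- sensor (a joint): swivel of the eye about the vertical through the ball centre, rad: 0 when it looks along the clamp's +x, + anticlockwise seen from above; stops at +-1.5. Freed it turns with 0.1 N m drag and stays where left; clamped it holds 0.5 N m or more.
- sensor_pivot (a point): the ball's centre; turns with the eye: x is the eye's line of sight (seen from above), z up.
- sensor_housing (a point): centre of the eye's level grey housing, 52 mm long (x, the line of sight), 20 wide, 36 high, 80 mm out from the pivot and 52 mm above it. A flat steel bar 16 wide, 8 thick carries it from below, ending 18 mm behind its centre; the lens is on the front end, a cable gland 16 mm long on the back.
- reflector_face (a point): centre of the face of the round reflector, a disc 48 mm wide upright on a post and foot, fixed; its middle is 99 mm above the worktop, at the lens's height, 13 to 19 cm from the pivot.
- loupe: black loupe, 36 mm wide, 32 mm high, standing near the clamp; leave alone. Origin: centre of underside.
- vial_0: small vial, 21 mm wide, 46 mm high, standing beyond the reflector; leave alone. Origin: centre of underside.
- vial_1: small vial, 21 mm wide, 46 mm high, standing beyond the clamp; leave alone. Origin: centre of underside.
- nozzle: brass nozzle, 19 mm wide, 60 mm high, standing beyond the clamp; leave alone. Origin: centre of underside.
There are look-alikes about, which are no part of the job. What is shaped like the part that bears reflector_face but yellow is not meant.

How it is judged:
By the outcome, as a careful person would: the job done as asked, in the order asked, and still so for the second after the job is handed in, with the robot touching nothing.
It also fails if it takes over 64 s, if anything falls off the work surface, if the arm or the gripper's body presses on something with over 40 N, if the wrist force passes 120 N, or if a joint passes its speed limit or range.

## Working session

There is one attempt and no reset: what is moved stays moved. The work goes in short steps, Python scripts to look and compute and a shell command to move; the robot and the scene stay as the last step left them, time stands still between calls to the robot, and variables do not carry over. Pictures are saved under pics/ and viewed, at most 10 in all, crops included, and the job is handed in when it is done.

```bash
ls; mkdir -p pics
python3 - <<'E'
from rig import arm
import cv2,numpy as np
s=arm.state();print(s['time_s'],s['tcp_pos'],s['gripper_width'])
for n in("side","top"):
    im=arm.read_camera(n);cv2.imwrite(f"pics/{n}0.png",im)
    p=arm.camera_params(n);print(n,p['fx'],p['fy'],p['cx'],p['cy'],np.round(p['T'],4).tolist())
E
```

```text
pics
0.0 [ 0.2411818  -0.54901706  0.23024824] 0.9972185378746681
side 547.2072117017356 547.2072117017356 323.76588749170116 248.47523213740658 [[0.9976, -0.0571, 0.0397, 0.6353], [-0.0692, -0.7584, 0.6481, -0.6013], [-0.0069, -0.6492, -0.7606, 0.8599], [0.0, 0.0, 0.0, 1.0]]
top 475.33700905786264 475.33700905786264 320.2876561237815 237.68495027651895 [[-0.0618, -0.8707, 0.488, 0.1803], [-0.998, 0.0609, -0.0179, 0.064], [-0.0141, -0.4881, -0.8727, 0.9774], [0.0, 0.0, 0.0, 1.0]]
```

View pics/side0.png

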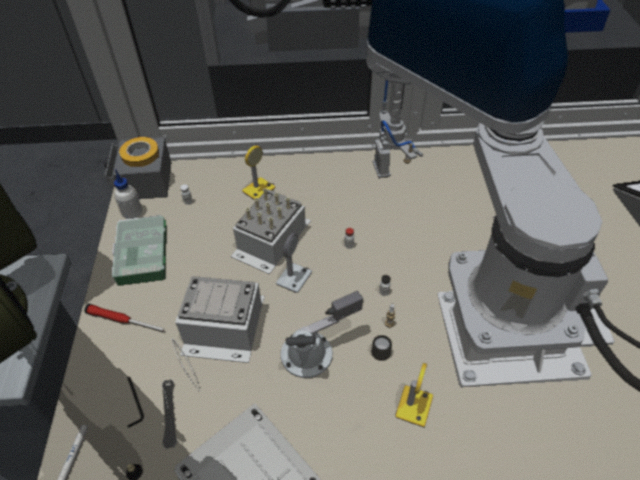

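View pics/top0.png

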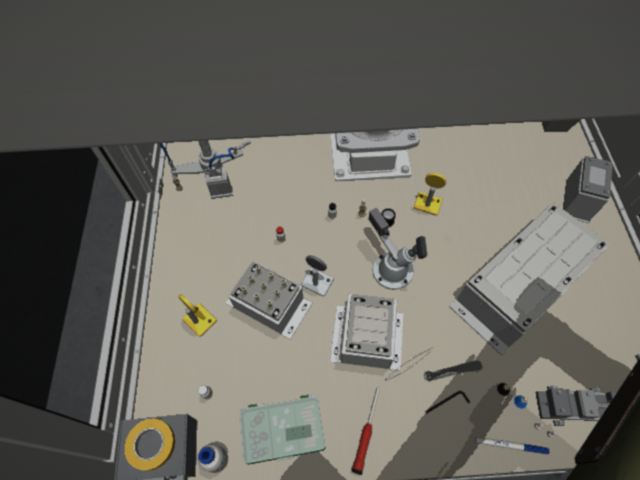

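The side view shows the clamp foot at (307,365), the grey T-bar at about (300,342), the eye housing at (345,305), a grey reflector at (290,250), and a loupe at (381,347). The top view has the clamp at (392,272), T-bar (421,247), eye (380,221), grey reflector (316,263) and loupe (388,215). 

Reflector candidates are grey at (316,263) and yellow at (195,310) and (432,190) in the top view. Only the grey one is not yellow, so it fits. I'll confirm it in an enlarged crop.

Run:
```python
import cv2,numpy as np
a=cv2.imread('pics/side0.png')[220:390,250:400];b=cv2.imread('pics/top0.png')[190:310,290:440]
a=cv2.resize(a[:,:],None,fx=3.5,fy=3.5,interpolation=cv2.INTER_CUBIC);b=cv2.resize(b,None,fx=5,fy=5,interpolation=cv2.INTER_CUBIC)
cv2.imwrite('pics/a.png',a);cv2.imwrite('pics/b.png',b)
```

```text
(no output)
```

View pics/a.png

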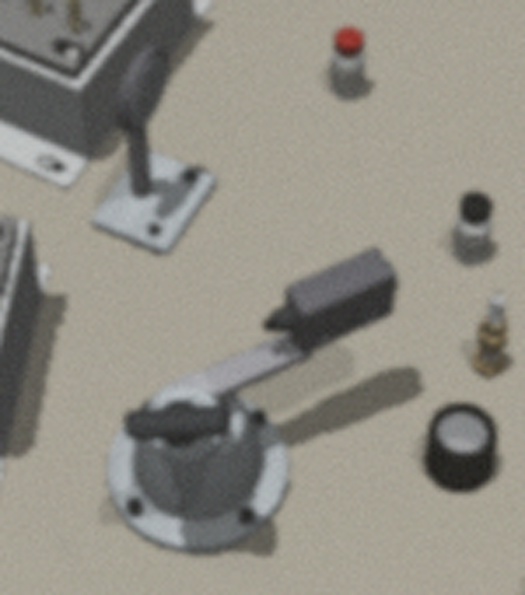

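View pics/b.png

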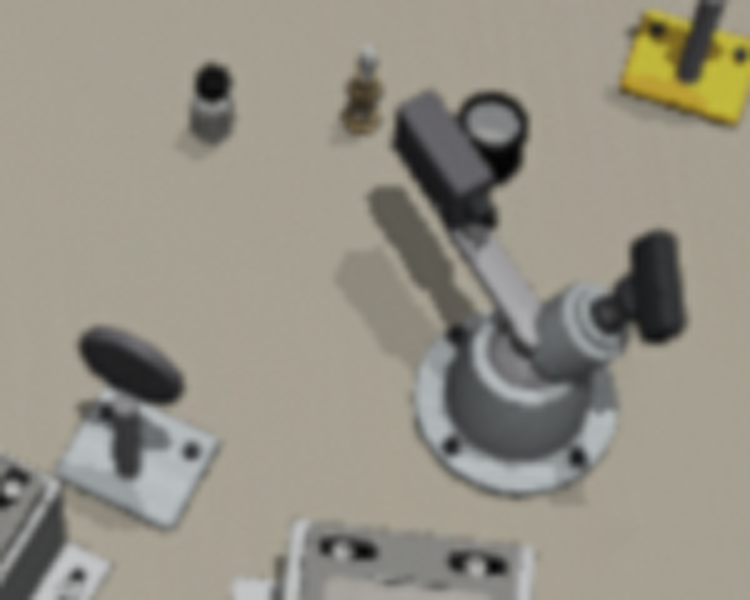

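Side crop: reflector disc at crop (145,87), T-bar (178,421), housing (342,300), foot (198,470). Top crop: disc (132,365), T-bar (657,286), housing (444,158), foot (516,400). The meant reflector is confirmed grey, not yellow.

```bash
cat > h.py <<'E'
import numpy as np,cv2
from rig import arm
def ray(n,uv,p=None):
    p=p or arm.camera_params(n);T=np.array(p['T'])
    x,y=(uv[0]-p['cx'])/p['fx'],(uv[1]-p['cy'])/p['fy']
    if n=='wrist':
        r=np.hypot(x,y);d=np.array([x/r*np.sin(r),y/r*np.sin(r),np.cos(r)])
    else: d=np.array([x,y,1])/np.linalg.norm([x,y,1])
    return T[:3,3],T[:3,:3]@d
def tri(rays):
    A=0;b=0
    for o,d in rays:
        M=np.eye(3)-np.outer(d,d);A=A+M;b=b+M@o
    x=np.linalg.solve(A,b);return x,[round(1e3*np.linalg.norm((np.eye(3)-np.outer(d,d))@(x-o)),1) for o,d in rays]
def onz(r,z): o,d=r;return o+d*(z-o[2])/d[2]
E
python3 - <<'E'
from h import *
S=lambda x,y:(250+x/3.5-.4,220+y/3.5-.4)
P=lambda x,y:(290+x/5-.4,190+y/5-.4)
pts=dict(foot=((198,470),(516,400)),tbar=((178,421),(657,286)),hous=((342,300),(444,158)),refl=((145,87),(132,365)),loupe=((461,435),(492,122)),
 vial0=((348,40),None),vial=((475,207),(211,82)),noz=((490,370),(360,128)))
X={}
for k,(s,t) in pts.items():
    if t is None: continue
    X[k],e=tri([ray('side',S(*s)),ray('top',P(*t))]);print(k,X[k].round(4),e)
f=(onz(ray('side',S(198,470)),.008)+onz(ray('top',P(516,400)),.008))/2;print('foot',f)
for k in X:
    d=X[k]-f;print(k,np.degrees(np.arctan2(d[1],d[0])).round(1),np.hypot(*d[:2]).round(4))
# tbar axis in horizontal plane: ends
z=X['tbar'][2]
print([onz(ray('side',S(*q)),z+.005).round(4) for q in((128,422),(230,416))],[onz(ray('top',P(*q)),z+.005).round(4) for q in((652,236),(662,338))])
E
```

```text
foot [ 0.6316 -0.1139  0.0034] [np.float64(0.5), np.float64(0.5)]
tbar [ 0.6242 -0.1563  0.1216] [np.float64(0.8), np.float64(0.8)]
hous [ 0.705  -0.0812  0.098 ] [np.float64(1.0), np.float64(1.0)]
refl [0.6144 0.0592 0.1   ] [np.float64(1.5), np.float64(1.5)]
loupe [ 0.7633 -0.1179  0.0286] [np.float64(0.0), np.float64(0.0)]
vial [0.7876 0.0129 0.0409] [np.float64(0.6), np.float64(0.6)]
noz [ 0.7883 -0.0598 -0.0077] [np.float64(1.5), np.float64(1.5)]
foot [ 0.63052067 -0.11477406  0.008     ]
foot 37.5 0.0014
tbar -98.7 0.042
hous 24.3 0.0817
refl 95.3 0.1747
loupe -1.4 0.1328
vial 39.1 0.2024
noz 19.2 0.1671
[array([ 0.6029, -0.1576,  0.1266]), array([ 0.6479, -0.1579,  0.1266])] [array([ 0.6439, -0.1571,  0.1266]), array([ 0.5973, -0.1534,  0.1266])]
```

```bash
cat >> h.py <<'E'
from scipy.spatial.transform import Rotation as R
def go(p,Rt):
    s=arm.state();Q=np.array(s['tcp_rot']);d=Q.T@(np.array(p)-s['tcp_pos'])/.025
    print('shift units',d.round(2),'rotvec',R.from_matrix(Q.T@Rt).as_rotvec().round(3),'j',np.round(s['joint_pos'],2),'t',s['time_s'])
def screw(az,flip=1,off=0):
    a=np.radians(az);u=np.array([.5*np.cos(a),.5*np.sin(a),.866]);z=-u
    b=np.array([-np.sin(a),np.cos(a),0]) # along bar, horizontal
    b=R.from_rotvec(off*u).apply(b)
    y=np.cross(z,b)*flip;x=np.cross(y,z);return u,np.stack([x,y,z],1)
ball=np.array([.631,-.1143,.045])
E
python3 - <<'E'
from h import *
s=arm.state();print(np.array(s['tcp_rot']).round(3))
for f in(1,-1):
    u,Rt=screw(-98.7,f);print(Rt.round(3));go(ball+.16*u,Rt)
T=np.array(arm.camera_params('wrist')['T']);Q=np.array(s['tcp_rot']);print((Q.T@(T[:3,3]-s['tcp_pos'])).round(3),(Q.T@T[:3,:3]).round(3));p=arm.camera_params('wrist');print(p['fx'],p['cx'],p['cy'])
E
```

```text
[[-0.916 -0.402 -0.001]
 [-0.402  0.916  0.001]
 [ 0.     0.002 -1.   ]]
[[ 0.988 -0.131  0.076]
 [-0.151 -0.856  0.494]
 [ 0.    -0.5   -0.866]]
shift units [-19.55   6.95   1.88] rotvec [ 0.195 -0.668 -2.501] j [-0.82  0.04  0.08 -0.   -1.62 -0.33] t 0.1
[[-0.988  0.131  0.076]
 [ 0.151  0.856  0.494]
 [ 0.     0.5   -0.866]]
shift units [-19.55   6.95   1.88] rotvec [-0.508 -0.149  0.552] j [-0.82  0.04  0.08 -0.   -1.62 -0.33] t 0.1
[ 0.078 -0.001 -0.143] [[ 0.    -0.952 -0.305]
 [ 1.     0.001 -0.001]
 [ 0.001 -0.305  0.952]]
371.64829954431775 325.3349625214313 232.83483816989244
```

```bash
python3 -m handwheel '[{"x":-0.97,"y":0.35},{"x":-0.97,"y":0.35},{"x":-0.97,"y":0.35},{"x":-0.97,"y":0.35},{"x":-0.97,"y":0.35},{"x":-0.97,"y":0.35},{"x":-0.97,"y":0.35},{"x":-0.97,"y":0.35},{"x":-0.97,"y":0.35},{"x":-0.97,"y":0.35},{"x":-0.97,"y":0.35},{"x":-0.97,"y":0.35},{"x":-0.97,"y":0.35},{"x":-0.97,"y":0.35},{"x":-0.97,"y":0.35},{"x":-0.97,"y":0.35},{"x":-0.97,"y":0.35},{"x":-0.97,"y":0.35},{"x":-0.97,"y":0.35},{"x":-0.97,"y":0.35}]'
python3 -m handwheel '[{"rx":-0.1,"ry":-0.03,"rz":0.11},{"rx":-0.1,"ry":-0.03,"rz":0.11},{"rx":-0.1,"ry":-0.03,"rz":0.11},{"rx":-0.1,"ry":-0.03,"rz":0.11},{"rx":-0.1,"ry":-0.03,"rz":0.11},{}]'
python3 - <<'E'
from h import *
u,Rt=screw(-98.7,-1);go(ball+.16*u,Rt)
p=arm.camera_params('wrist');im=arm.read_camera('wrist');cv2.imwrite('pics/w1.png',im)
import pickle;pickle.dump(p,open('w1.pkl','wb'))
E
```

```text
shift units [-19.55   6.95   1.88] rotvec [-0.508 -0.149  0.552] j [-0.82  0.04  0.08 -0.   -1.62 -0.33] t 0.1$[0]: bad value
$[0]: bad value
```

View pics/w1.png

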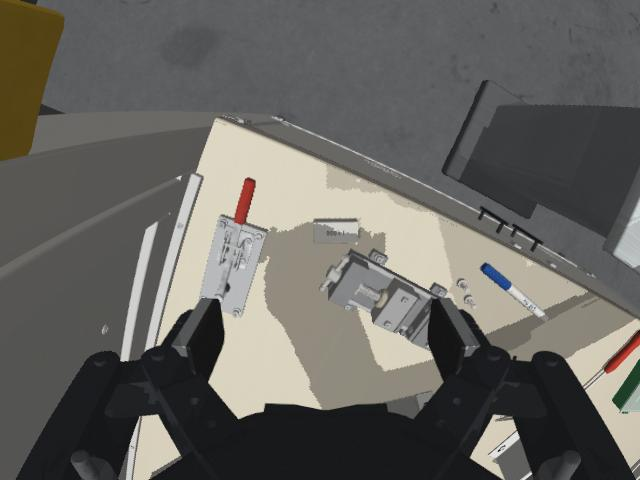

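The picture shows only the start view, because the rows were refused: every key must be given.

```bash
python3 -m handwheel '[{"claw":85,"x":-0.97,"y":0.35,"z":0,"rx":0,"ry":0,"rz":0},{"claw":85,"x":-0.97,"y":0.35,"z":0,"rx":0,"ry":0,"rz":0},{"claw":85,"x":-0.97,"y":0.35,"z":0,"rx":0,"ry":0,"rz":0},{"claw":85,"x":-0.97,"y":0.35,"z":0,"rx":0,"ry":0,"rz":0},{"claw":85,"x":-0.97,"y":0.35,"z":0,"rx":0,"ry":0,"rz":0},{"claw":85,"x":-0.97,"y":0.35,"z":0,"rx":0,"ry":0,"rz":0},{"claw":85,"x":-0.97,"y":0.35,"z":0,"rx":0,"ry":0,"rz":0},{"claw":85,"x":-0.97,"y":0.35,"z":0,"rx":0,"ry":0,"rz":0},{"claw":85,"x":-0.97,"y":0.35,"z":0,"rx":0,"ry":0,"rz":0},{"claw":85,"x":-0.97,"y":0.35,"z":0,"rx":0,"ry":0,"rz":0},{"claw":85,"x":-0.97,"y":0.35,"z":0,"rx":0,"ry":0,"rz":0},{"claw":85,"x":-0.97,"y":0.35,"z":0,"rx":0,"ry":0,"rz":0},{"claw":85,"x":-0.97,"y":0.35,"z":0,"rx":0,"ry":0,"rz":0},{"claw":85,"x":-0.97,"y":0.35,"z":0,"rx":0,"ry":0,"rz":0},{"claw":85,"x":-0.97,"y":0.35,"z":0,"rx":0,"ry":0,"rz":0},{"claw":85,"x":-0.97,"y":0.35,"z":0,"rx":0,"ry":0,"rz":0},{"claw":85,"x":-0.97,"y":0.35,"z":0,"rx":0,"ry":0,"rz":0},{"claw":85,"x":-0.97,"y":0.35,"z":0,"rx":0,"ry":0,"rz":0}]'
python3 -m handwheel '[{"claw":85,"x":-0.9,"y":0.35,"z":0,"rx":-0.1,"ry":-0.03,"rz":0.11},{"claw":85,"x":-0.9,"y":0.35,"z":0,"rx":-0.1,"ry":-0.03,"rz":0.11},{"claw":85,"x":0,"y":0,"z":0,"rx":-0.1,"ry":-0.03,"rz":0.11},{"claw":85,"x":0,"y":0,"z":0,"rx":-0.1,"ry":-0.03,"rz":0.11},{"claw":85,"x":0,"y":0,"z":0,"rx":-0.1,"ry":-0.03,"rz":0.11},{"claw":85,"x":0,"y":0,"z":0,"rx":0,"ry":0,"rz":0}]'
python3 - <<'E'
from h import *
u,Rt=screw(-98.7,-1);go(ball+.16*u,Rt)
p=arm.camera_params('wrist');im=arm.read_camera('wrist');cv2.imwrite('pics/w1.png',im)
import pickle;pickle.dump(p,open('w1.pkl','wb'))
E
```

```text
time_s: 2.4
tcp_pos: [0.5788, -0.2284, 0.2312]
tcp_rot: [[-0.916, -0.402, -0.0], [-0.402, 0.916, 0.0], [0.0, 0.0, -1.0]]
ft_force: [-0.3, 0.2, -0.5]
gripper_width: 0.996
gripper_force: 0.0
time_s: 3.15
tcp_pos: [0.6135, -0.1989, 0.2317]
tcp_rot: [[-0.988, 0.131, 0.078], [0.152, 0.86, 0.487], [-0.003, 0.493, -0.87]]
ft_force: [-0.4, -0.7, -0.3]
gripper_width: 0.997
gripper_force: 0.0
shift units [-0.17 -0.73  1.8 ] rotvec [-0.008  0.003  0.001] j [-0.31  0.28  0.45 -0.52 -1.79 -1.51] t 3.15
```

View pics/w1.png

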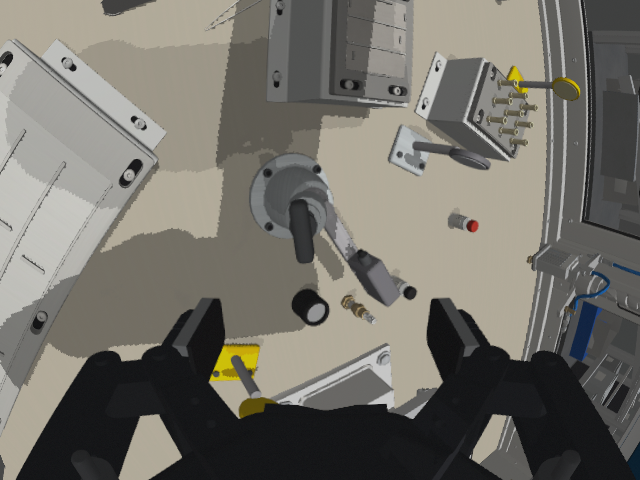

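The wrist view shows the T-bar from (300,203) to (305,260), the clamp foot at about (288,196), the eye at (375,278) and the loupe at (311,307). I'll refine the bar position numerically.

Run:
```python
from h import *
import pickle
p=pickle.load(open('w1.pkl','rb'));im=cv2.imread('pics/w1.png');g=cv2.cvtColor(im,6)
m=np.zeros_like(g);m[195:270,280:325]=(g[195:270,280:325]<62)
n,l,st,c=cv2.connectedComponentsWithStats(m);i=1+st[1:,4].argmax();print(st[i],c[i],cv2.minAreaRect(np.argwhere(l==i)[:,::-1].astype(np.float32)))
S=lambda x,y:(250+x/3.5-.4,220+y/3.5-.4)
P=lambda x,y:(290+x/5-.4,190+y/5-.4)
print(tri([ray('side',S(178,421)),ray('top',P(657,286)),ray('wrist',c[i],p)]))
print('refl',tri([ray('side',S(145,87)),ray('top',P(132,365)),ray('wrist',(470,158),p)]))
print('hous',tri([ray('side',S(342,300)),ray('top',P(444,158)),ray('wrist',(377,278),p)]))
print('foot wrist',onz(ray('wrist',(288,196),p),.008))
# bar ends: intersect rays with top plane at 98mm from ball
u,Rt=screw(-98.7,-1);o=ball+.098*u
for q in((300,203),(305,259)):
    a,d=ray('wrist',q,p);X=a+d*((o-a)@u)/(d@u);print(q,(Rt.T@(X-o)).round(4))
# project predicted bar corners into the wrist picture
T=np.linalg.inv(p['T'])
for k in(.078,.098):
  for y in(-.0065,.0065):
    for x in(-.023,.023):
        q=T[:3,:3]@(ball+k*u+Rt@[x,y,0])+T[:3,3];r=np.arctan2(np.hypot(*q[:2]),q[2]);w=q[:2]/np.hypot(*q[:2])*r*p['fx'];print(k,x,y,(w+[p['cx'],p['cy']]).round(0))
v=cv2.resize(im[140:330,230:430],None,fx=3,fy=3,interpolation=cv2.INTER_CUBIC);cv2.imwrite('pics/c.png',v)
```

```text
[ 289  199   28   64 1290] [302.03333333 229.65426357] ((302.5, 230.5), (63.0, 27.0), 90.0)
(array([ 0.62414894, -0.15662086,  0.1208328 ]), [np.float64(1.3), np.float64(0.4), np.float64(1.0)])
refl (array([0.61414137, 0.05926769, 0.09920571]), [np.float64(2.0), np.float64(1.1), np.float64(1.0)])
hous (array([ 0.70464964, -0.08086478,  0.09891313]), [np.float64(1.1), np.float64(1.3), np.float64(1.0)])
foot wrist [ 0.62970988 -0.11919898  0.008     ]
(300, 203) [ 0.0233 -0.0004 -0.    ]
(305, 259) [-0.0183  0.0024 -0.    ]
0.078 -0.023 -0.0065 [295. 255.]
0.078 0.023 -0.0065 [294. 197.]
0.078 -0.023 0.0065 [312. 255.]
0.078 0.023 0.0065 [311. 197.]
0.098 -0.023 -0.0065 [293. 265.]
0.098 0.023 -0.0065 [291. 203.]
0.098 -0.023 0.0065 [311. 265.]
0.098 0.023 0.0065 [310. 203.]
```

View pics/c.png

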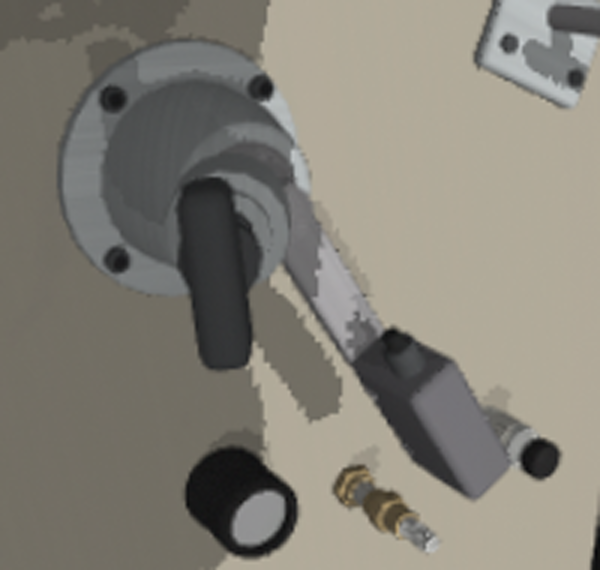

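The crop shows the bar's top face running from (206,183) to (224,366), centred as predicted and twisted about -4° about the tool z. The eye bar leads to the housing at (430,430). I'll align and descend.

```bash
python3 -m handwheel '[{"claw":50,"x":-0.17,"y":-0.7,"z":0.8,"rx":-0.008,"ry":0.003,"rz":-0.07},{"claw":50,"x":0,"y":0,"z":1,"rx":0,"ry":0,"rz":0},{"claw":50,"x":0,"y":0,"z":0.8,"rx":0,"ry":0,"rz":0},{"claw":50,"x":0,"y":0,"z":0.7,"rx":0,"ry":0,"rz":0},{"claw":50,"x":0,"y":0,"z":0.7,"rx":0,"ry":0,"rz":0},{"claw":50,"x":0,"y":0,"z":0.5,"rx":0,"ry":0,"rz":0},{"claw":50,"x":0,"y":0,"z":0.4,"rx":0,"ry":0,"rz":0},{"claw":50,"x":0,"y":0,"z":0,"rx":0,"ry":0,"rz":0}]' 80
python3 - <<'E'
from h import *
u,Rt=screw(-98.7,-1);go(ball+.081*u,Rt)
p=arm.camera_params('wrist');im=arm.read_camera('wrist');v=cv2.resize(im[140:400,150:490],None,fx=2,fy=2);cv2.imwrite('pics/w2.png',v)
E
```

```text
time_s: 4.2
tcp_pos: [0.6246, -0.1525, 0.1173]
tcp_rot: [[-0.996, 0.058, 0.075], [0.087, 0.865, 0.494], [-0.036, 0.498, -0.866]]
ft_force: [-0.3, 0.9, 1.3]
gripper_width: 0.588
gripper_force: 0.0
shift units [-0.01 -0.1   0.04] rotvec [-0.    -0.001  0.074] j [-0.24  0.28  0.24 -0.52 -1.58 -1.4 ] t 4.2
```

View pics/w2.png

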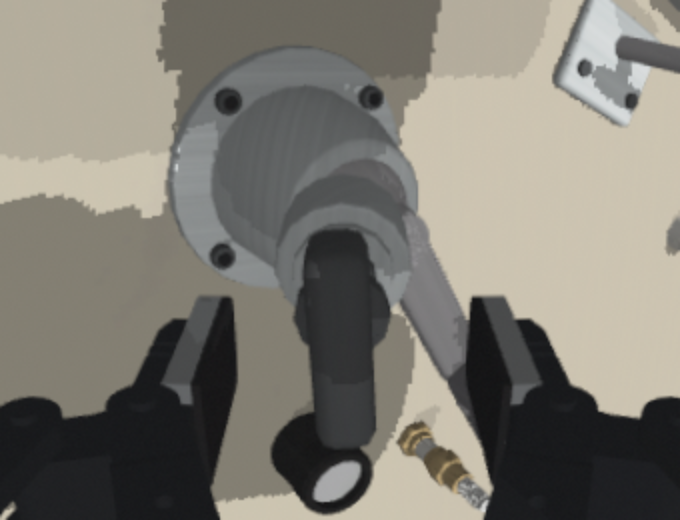

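The close view shows the bar at crop (342,340) between the fingers (midpoint 352), about 2 mm off to -y and about 3° of residual twist. I'll correct and close.

```bash
python3 -m handwheel '[{"claw":30,"x":0,"y":-0.08,"z":0,"rx":0,"ry":0,"rz":-0.04},{"claw":5,"x":0,"y":0,"z":0,"rx":0,"ry":0,"rz":0},{"claw":5,"x":0,"y":0,"z":0,"rx":0,"ry":0,"rz":0},{"claw":5,"x":0,"y":0,"z":0,"rx":0,"ry":0,"rz":0},{"claw":5,"x":0,"y":0,"z":0,"rx":0,"ry":0,"rz":0},{"claw":5,"x":0,"y":0,"z":0,"rx":0,"ry":0,"rz":0}]' 80
python3 - <<'E'
from h import *
s=arm.state();print(s['wrist_torque'],np.array(s['tcp_rot']).T@s['wrist_torque'],np.array(s['tcp_rot']).T@s['ft_force'])
E
```

```text
time_s: 5.0
tcp_pos: [0.6249, -0.1552, 0.1178]
tcp_rot: [[-0.997, 0.018, 0.077], [0.053, 0.868, 0.493], [-0.058, 0.496, -0.867]]
ft_force: [-0.4, -2.8, 5.5]
gripper_width: 0.124
gripper_force: 82.0
[-1.41095799  0.3696242   0.33268678] [ 1.40694686  0.4610403  -0.21458655] [-0.03844239  0.26349252 -6.19547147]
```

```bash
python3 -m handwheel '[{"claw":5,"x":0,"y":0,"z":-0.005,"rx":0,"ry":0,"rz":-0.1},{"claw":5,"x":0,"y":0,"z":-0.006,"rx":0,"ry":0,"rz":-0.1},{"claw":5,"x":0,"y":0,"z":-0.006,"rx":0,"ry":0,"rz":-0.1},{"claw":5,"x":0,"y":0,"z":0,"rx":0,"ry":0,"rz":0}]' 80
cat >> h.py <<'E'
def tq():
    s=arm.state();Q=np.array(s['tcp_rot']);print('M tool',(Q.T@s['wrist_torque']).round(2),'F tool',(Q.T@s['ft_force']).round(1),'w',round(s['gripper_width']*85.4,1),'j6',round(s['joint_pos'][5],3))
E
python3 -c "
from h import *
tq();im=arm.read_camera('wrist');cv2.imwrite('pics/w3.png',cv2.resize(im[140:400,150:490],None,fx=2,fy=2))"
```

```text
time_s: 5.5
tcp_pos: [0.6249, -0.1551, 0.1178]
tcp_rot: [[-0.958, -0.277, 0.077], [-0.205, 0.845, 0.493], [-0.201, 0.457, -0.866]]
ft_force: [-0.8, -2.0, 5.2]
gripper_width: 0.125
gripper_force: 82.0
M tool [ 1.15  0.75 -0.25] F tool [ 0.1  0.9 -5.6] w 10.7 j6 -1.056
```

View pics/w3.png

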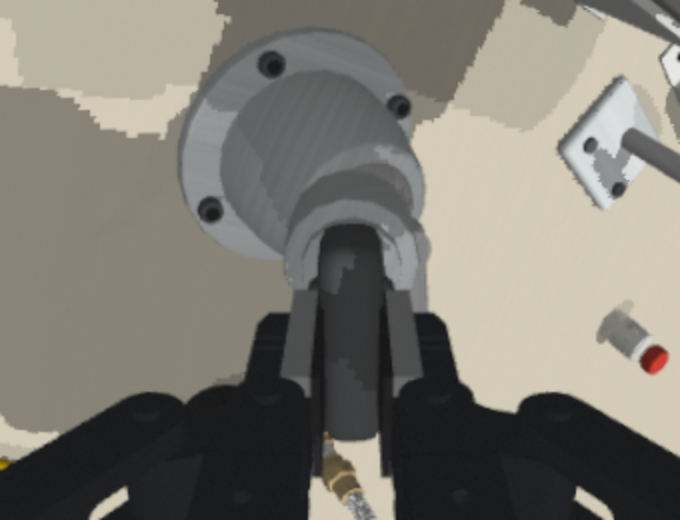

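The bar is held squarely at crop (350,330) and turned with the tool. Continuing the loosening.

```bash
python3 -m handwheel '[{"claw":5,"x":0,"y":0,"z":-0.006,"rx":0,"ry":0,"rz":-0.1},{"claw":5,"x":0,"y":0,"z":-0.006,"rx":0,"ry":0,"rz":-0.1},{"claw":5,"x":0,"y":0,"z":-0.006,"rx":0,"ry":0,"rz":-0.1},{"claw":5,"x":0,"y":0,"z":-0.006,"rx":0,"ry":0,"rz":-0.1},{"claw":5,"x":0,"y":0,"z":-0.006,"rx":0,"ry":0,"rz":-0.1},{"claw":5,"x":0,"y":0,"z":-0.006,"rx":0,"ry":0,"rz":-0.1},{"claw":5,"x":0,"y":0,"z":-0.006,"rx":0,"ry":0,"rz":-0.1},{"claw":5,"x":0,"y":0,"z":-0.006,"rx":0,"ry":0,"rz":-0.1},{"claw":5,"x":0,"y":0,"z":-0.006,"rx":0,"ry":0,"rz":-0.1},{"claw":5,"x":0,"y":0,"z":0,"rx":0,"ry":0,"rz":0}]' 80
python3 -c "
from h import *
tq()"
python3 -m handwheel '[{"claw":40,"x":0,"y":0,"z":0,"rx":0,"ry":0,"rz":0},{"claw":40,"x":0,"y":0,"z":0,"rx":0,"ry":0,"rz":0},{"claw":40,"x":0,"y":0,"z":0,"rx":0,"ry":0,"rz":0},{"claw":40,"x":0,"y":0,"z":-0.5,"rx":0,"ry":0,"rz":0},{"claw":40,"x":0,"y":0,"z":-1,"rx":0,"ry":0,"rz":0},{"claw":40,"x":0,"y":0,"z":-1,"rx":0,"ry":0,"rz":0},{"claw":40,"x":0,"y":0,"z":0,"rx":0,"ry":0,"rz":0}]' 60
python3 - <<'E'
from h import *
tq()
H=np.array([.7046,-.0809,.098])
a=np.arctan2(H[1]-ball[1],H[0]-ball[0]);print(np.degrees(a))
for f in(1,-1):
    y=np.array([-np.sin(a),np.cos(a),0])*f;z=np.array([0,0,-1.]);x=np.cross(y,z);go(H+[0,0,.07],np.stack([x,y,z],1));print(x)
im=arm.read_camera('wrist');p=arm.camera_params('wrist')
import pickle;pickle.dump(p,open('w4.pkl','wb'));cv2.imwrite('pics/w4.png',im)
E
```

```text
time_s: 6.8
tcp_pos: [0.6246, -0.1549, 0.118]
tcp_rot: [[-0.38, -0.922, 0.075], [-0.789, 0.365, 0.495], [-0.484, 0.129, -0.866]]
ft_force: [-0.5, 0.6, 2.6]
gripper_width: 0.13
gripper_force: 81.3
M tool [ 0.25  1.04 -0.24] F tool [-1.6  1.  -2. ] w 11.1 j6 -0.158
time_s: 7.68
tcp_pos: [0.6205, -0.1881, 0.1757]
tcp_rot: [[-0.377, -0.923, 0.08], [-0.79, 0.366, 0.492], [-0.483, 0.122, -0.867]]
ft_force: [-1.0, 0.2, -0.9]
gripper_width: 0.466
gripper_force: 0.0
M tool [0.34 1.31 0.05] F tool [0.7 0.9 0.8] w 39.8 j6 -0.165
24.40875360963782
shift units [-4.51 -1.57  2.64] rotvec [0.308 0.435 0.719] j [-0.3   0.29  0.36 -0.52 -1.7  -0.16] t 7.675
[-0.91062054 -0.41324356 -0.        ]
shift units [-4.51 -1.57  2.64] rotvec [-0.546  0.386 -2.338] j [-0.3   0.29  0.36 -0.52 -1.7  -0.16] t 7.675
[0.91062054 0.41324356 0.        ]
```

```bash
python3 -m handwheel '[{"claw":45,"x":0,"y":0,"z":-1,"rx":0,"ry":0,"rz":0},{"claw":45,"x":0,"y":0,"z":0,"rx":0.051,"ry":0.0725,"rz":0.12},{"claw":45,"x":0,"y":0,"z":0,"rx":0.051,"ry":0.0725,"rz":0.12},{"claw":45,"x":0,"y":0,"z":0,"rx":0.051,"ry":0.0725,"rz":0.12},{"claw":45,"x":0,"y":0,"z":0,"rx":0.051,"ry":0.0725,"rz":0.12},{"claw":45,"x":0,"y":0,"z":0,"rx":0.051,"ry":0.0725,"rz":0.12},{"claw":45,"x":0,"y":0,"z":0,"rx":0.051,"ry":0.0725,"rz":0.12},{"claw":45,"x":0,"y":0,"z":0,"rx":0,"ry":0,"rz":0}]'
python3 - <<'E'
from h import *
H=np.array([.7046,-.0809,.098]);a=np.radians(24.4)
y=np.array([-np.sin(a),np.cos(a),0]);z=np.array([0,0,-1.]);x=np.cross(y,z);go(H+[0,0,.07],np.stack([x,y,z],1))
E
```

```text
time_s: 8.72
tcp_pos: [0.6179, -0.1969, 0.1924]
tcp_rot: [[-0.909, -0.416, -0.008], [-0.416, 0.909, 0.004], [0.006, 0.007, -1.0]]
ft_force: [-0.3, 0.5, -0.5]
gripper_width: 0.528
gripper_force: 0.0
shift units [-5.09  2.77  0.97] rotvec [ 0.007 -0.006  0.004] j [-0.    0.18  0.16 -0.   -1.57 -1.14] t 8.725
```

```bash
python3 -m handwheel '[{"claw":45,"x":-1,"y":0.55,"z":0,"rx":0,"ry":0,"rz":0},{"claw":45,"x":-1,"y":0.55,"z":0,"rx":0,"ry":0,"rz":0},{"claw":45,"x":-1,"y":0.55,"z":0,"rx":0,"ry":0,"rz":0},{"claw":45,"x":-1,"y":0.55,"z":0,"rx":0,"ry":0,"rz":0},{"claw":45,"x":-1,"y":0.55,"z":0,"rx":0,"ry":0,"rz":0},{"claw":45,"x":0,"y":0,"z":0,"rx":0,"ry":0,"rz":0}]'
python3 - <<'E'
from h import *
H=np.array([.7046,-.0809,.098]);a=np.radians(24.4)
y=np.array([-np.sin(a),np.cos(a),0]);z=np.array([0,0,-1.]);x=np.cross(y,z);go(H+[0,0,.07],np.stack([x,y,z],1))
im=arm.read_camera('wrist');p=arm.camera_params('wrist')
import pickle;pickle.dump(p,open('w5.pkl','wb'));cv2.imwrite('pics/w5.png',im)
# annotate predicted housing top outline
T=np.linalg.inv(p['T'])
def pr(X):
    q=T[:3,:3]@X+T[:3,3];r=np.arctan2(np.hypot(*q[:2]),q[2]);return q[:2]/np.hypot(*q[:2])*r*p['fx']+[p['cx'],p['cy']]
e=np.array([np.cos(a),np.sin(a),0])
print([pr(H+[0,0,.018]+e*i*.026+y*j*.01).round(0).tolist() for i,j in((1,1),(1,-1),(-1,-1),(-1,1))], pr(ball).round(0))
v=im[40:460,130:530];cv2.imwrite('pics/w5c.png',cv2.resize(v,None,fx=1.4,fy=1.4))
E
```

```text
time_s: 9.48
tcp_pos: [0.7044, -0.0817, 0.1928]
tcp_rot: [[-0.909, -0.417, -0.007], [-0.417, 0.909, 0.005], [0.004, 0.007, -1.0]]
ft_force: [0.4, -0.5, 0.6]
gripper_width: 0.527
gripper_force: 0.0
shift units [-0.02  0.02  0.99] rotvec [ 0.007 -0.004  0.004] j [ 0.16  0.34  0.36 -0.01 -1.59 -1.3 ] t 9.475
[[344.0, 284.0], [313.0, 285.0], [312.0, 207.0], [345.0, 207.0]] [328. 117.]
```

View pics/w5c.png

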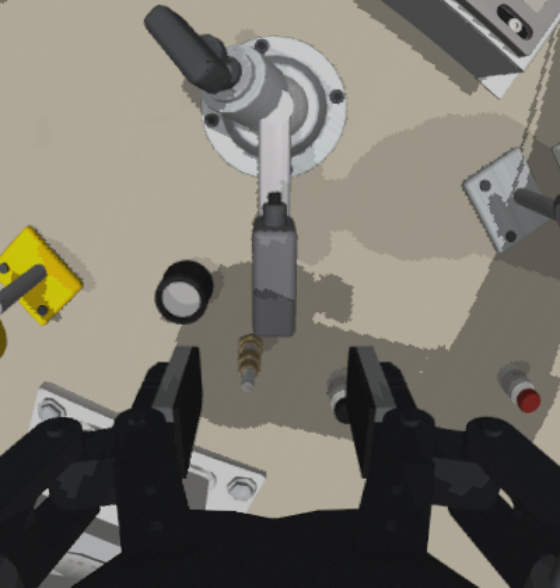

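The crop shows the housing at (275,282), straight along the tool x between the fingers at (190,410) and (365,410), about 3 mm nearer the ball than predicted. All 10 views are now used, so from here on I measure numerically. Next I refine the reflector and pivot from the saved images.

Run:
```python
from h import *
import pickle
C={n:(n if n in('side','top') else 'wrist',arm.camera_params(n) if n in('side','top') else pickle.load(open(n+'.pkl','rb')),cv2.imread('pics/'+n+('0' if n in('side','top') else '')+'.png')) for n in('side','top','w1','w4','w5')}
C['w1']=('wrist',C['w1'][1],C['w1'][2])
def pr(k,p,X):
    T=np.linalg.inv(p['T']);q=T[:3,:3]@X+T[:3,3]
    if k!='wrist': return q[:2]/q[2]*p['fx']+[p['cx'],p['cy']]
    r=np.arctan2(np.hypot(*q[:2]),q[2]);return q[:2]/np.hypot(*q[:2])*r*p['fx']+[p['cx'],p['cy']]
Rf=np.array([.6142,.0593,.0992]);n=Rf-ball;n[2]=0;n/=np.linalg.norm(n);t=np.cross(n,[0,0,1])
rays=[]
for k,(ty,p,im) in C.items():
    th=np.linspace(0,2*np.pi,24);poly=np.array([pr(ty,p,Rf+.024*(np.cos(a)*t+np.sin(a)*np.array([0,0,1]))) for a in th])
    c=pr(ty,p,Rf)
    lo=poly.min(0).astype(int)-8;hi=poly.max(0).astype(int)+9
    if (lo<0).any() or hi[0]>640 or hi[1]>480: print(k,'out',c);continue
    g=cv2.cvtColor(im,6)[lo[1]:hi[1],lo[0]:hi[0]]
    # best shift of model polygon maximising contrast between thin inside and outside rings
    best=[]
    G=cv2.GaussianBlur(g,(3,3),0).astype(float)
    for dx in np.arange(-6,6.1,.5):
        for dy in np.arange(-6,6.1,.5):
            q=poly-lo+[dx,dy];cc=q.mean(0);o=cc+(q-cc)*1+ (q-cc)/np.linalg.norm(q-cc,axis=1)[:,None]*1.5;i=cc+(q-cc)-(q-cc)/np.linalg.norm(q-cc,axis=1)[:,None]*1.5
            s=lambda w:cv2.remap(G.astype(np.float32),w[:,0].astype(np.float32)[None],w[:,1].astype(np.float32)[None],1,borderMode=cv2.BORDER_REPLICATE)[0]
            best.append((np.median(s(o)-s(i))+np.mean(np.clip(s(o)-s(i),-20,60)),dx,dy))
    best.sort(reverse=True);b=np.array(best[:5])[:,1:].mean(0);print(k,c.round(1),best[0],b,(hi-lo))
    rays.append((k,ray(ty,c+b,p)))
print(tri([r for _,r in rays]))
for i in range(len(rays)): print('without',rays[i][0],tri([r for j,(_,r) in enumerate(rays) if j!=i]))
p=C['w5'][1];print('foot',onz(ray('wrist',(130+275/1.4,40+107/1.4),p),.008))
p=C['w1'][1];print('foot w1',onz(ray('wrist',(230+182/3,140+167/3),p),.006))
p=C['w5'][1];print('hous axis',[onz(ray('wrist',(130+a/1.4,40+b/1.4),p),.115).round(4) for a,b in((274,228),(275,335))])
```

```text
side [290.3 245.2] (np.float32(45.716957), np.float64(-4.5), np.float64(-0.5)) [-4.8  0.5] [43 34]
top [315.6 262.3] (np.float32(76.35453), np.float64(1.5), np.float64(6.0)) [2.1 5.9] [21 40]
w1 [470.6 158.8] (np.float32(23.126709), np.float64(4.0), np.float64(-6.0)) [ 3.6 -5.8] [50 59]
w4 [405.3 346.9] (np.float32(20.969524), np.float64(4.0), np.float64(1.5)) [4.6 1.4] [59 58]
w5 [548.6 207.3] (np.float32(13.615072), np.float64(-5.5), np.float64(5.0)) [-5.8  4.6] [59 77]
(array([0.60870089, 0.05777313, 0.100624  ]), [np.float64(3.3), np.float64(8.3), np.float64(4.2), np.float64(2.5), np.float64(11.1)])
without side (array([0.60966243, 0.05824693, 0.10011242]), [np.float64(9.0), np.float64(4.6), np.float64(2.6), np.float64(10.1)])
without top (array([0.610452  , 0.05696328, 0.10272086]), [np.float64(5.1), np.float64(4.5), np.float64(1.1), np.float64(9.6)])
without w1 (array([0.60919054, 0.05747894, 0.09910596]), [np.float64(3.9), np.float64(8.0), np.float64(3.8), np.float64(10.4)])
without w4 (array([0.60870727, 0.05859438, 0.09854561]), [np.float64(3.4), np.float64(7.7), np.float64(5.2), np.float64(10.9)])
without w5 (array([0.60546122, 0.05672026, 0.10284278]), [np.float64(0.9), np.float64(6.1), np.float64(3.2), np.float64(4.1)])
foot [ 0.63077051 -0.1151528   0.008     ]
foot w1 [ 0.63075737 -0.11536874  0.006     ]
hous axis [array([ 0.6796, -0.0943,  0.115 ]), array([ 0.7257, -0.0726,  0.115 ])]
```

Run:
```python
from h import *
import pickle
from scipy.optimize import differential_evolution as DE
C=[]
for n in('side','top','w1','w4','w5'):
    w=n[0]=='w';p=pickle.load(open(n+'.pkl','rb')) if w else arm.camera_params(n)
    im=cv2.imread('pics/'+n+('' if w else '0')+'.png');C.append((n,w,p,np.linalg.inv(p['T']),cv2.GaussianBlur(cv2.cvtColor(im,6),(3,3),0).astype(np.float32)))
def pr(w,p,T,X):
    q=X@T[:3,:3].T+T[:3,3]
    if not w: return q[:,:2]/q[:,2:]*p['fx']+[p['cx'],p['cy']]
    h=np.hypot(q[:,0],q[:,1]);return q[:,:2]/h[:,None]*np.arctan2(h,q[:,2])[:,None]*p['fx']+[p['cx'],p['cy']]
th=np.linspace(0,2*np.pi,48,endpoint=False)
def cost(v,each=False,use=range(5)):
    c=v[:3];t=np.array([np.cos(v[3]),np.sin(v[3]),0]);E=np.cos(th)[:,None]*t+np.sin(th)[:,None]*np.array([0,0,1.]);r=[]
    for i in use:
        n,w,p,T,g=C[i]
        s=[cv2.remap(g,*np.float32(pr(w,p,T,c+k*E)).T.reshape(2,1,-1),1,borderValue=0)[0] for k in(.0215,.0265)]
        r.append(np.mean(np.tanh((s[1]-s[0])/25)))
    return r if each else -np.mean(r)
b=[(.595,.63),(.04,.075),(.09,.108),(0,np.pi)]
for use in(range(5),(2,3,4),(0,1,2)):
    o=DE(cost,b,seed=1,maxiter=150,popsize=20,args=(False,use));c=o.x
    print(list(use),c.round(4),-o.fun,np.round(cost(c,True),2),'az',np.degrees(np.arctan2(c[1]+.1149,c[0]-.6307)).round(2))
```

```text
[0, 1, 2, 3, 4] [0.6161 0.0592 0.0941 1.0015] 0.48111716 [ 0.36  0.84  0.63 -0.03  0.6 ] az 94.79
[2, 3, 4] [0.6162 0.0554 0.0987 1.0179] 0.4302094876766205 [ 0.36  0.58  0.68 -0.03  0.63] az 94.86
[0, 1, 2] [0.6156 0.0606 0.0932 0.9129] 0.6348081231117249 [ 0.39  0.84  0.68 -0.03  0.3 ] az 94.92
```

```bash
python3 -m handwheel '[{"claw":45,"x":0.1,"y":-0.05,"z":0.8,"rx":0.007,"ry":-0.004,"rz":0},{"claw":45,"x":0,"y":0,"z":1,"rx":0,"ry":0,"rz":0},{"claw":45,"x":0,"y":0,"z":0.9,"rx":0,"ry":0,"rz":0},{"claw":45,"x":0,"y":0,"z":0.8,"rx":0,"ry":0,"rz":0},{"claw":45,"x":0,"y":0,"z":0.7,"rx":0,"ry":0,"rz":0},{"claw":45,"x":0,"y":0,"z":0,"rx":0,"ry":0,"rz":0}]' 30
python3 -c "
from h import *
tq()"
python3 -m handwheel '[{"claw":10,"x":0,"y":0,"z":0,"rx":0,"ry":0,"rz":0},{"claw":10,"x":0,"y":0,"z":0,"rx":0,"ry":0,"rz":0},{"claw":10,"x":0,"y":0,"z":0,"rx":0,"ry":0,"rz":0},{"claw":10,"x":0,"y":0,"z":0,"rx":0,"ry":0,"rz":0},{"claw":10,"x":0,"y":0,"z":0,"rx":0,"ry":0,"rz":0}]' 30
python3 -c "
from h import *
tq()"
```

```text
time_s: 10.28
tcp_pos: [0.7006, -0.0867, 0.0873]
tcp_rot: [[-0.91, -0.414, -0.002], [-0.414, 0.91, -0.001], [0.002, 0.0, -1.0]]
ft_force: [0.2, -1.4, -0.3]
gripper_width: 0.526
gripper_force: 0.0
M tool [-0.04 -0.03 -0.01] F tool [ 0.4 -1.4  0.3] w 44.9 j6 -1.304
time_s: 10.9
tcp_pos: [0.702, -0.0859, 0.0907]
tcp_rot: [[-0.91, -0.414, 0.003], [-0.414, 0.91, -0.0], [-0.003, -0.001, -1.0]]
ft_force: [-2.2, 5.2, 5.3]
gripper_width: 0.239
gripper_force: 29.4
M tool [-1.88  0.02  0.43] F tool [-0.2  5.6 -5.3] w 20.4 j6 -1.304
```

```bash
python3 -m handwheel '[{"claw":10,"x":0,"y":0.08,"z":-0.05,"rx":0,"ry":0,"rz":0},{"claw":10,"x":0.012,"y":0.269,"z":0,"rx":0,"ry":0,"rz":-0.0875},{"claw":10,"x":0.012,"y":0.269,"z":0,"rx":0,"ry":0,"rz":-0.0875},{"claw":10,"x":0.012,"y":0.269,"z":0,"rx":0,"ry":0,"rz":-0.0875},{"claw":10,"x":0.012,"y":0.269,"z":0,"rx":0,"ry":0,"rz":-0.0875},{"claw":10,"x":0,"y":0,"z":0,"rx":0,"ry":0,"rz":0}]'
cat >> h.py <<'E'
def eye(P=(.6307,-.115),az=94.7):
    s=arm.state();Q=np.array(s['tcp_rot']);d=np.array(s['tcp_pos'])[:2]-P
    print('sight az',np.degrees(np.arctan2(-Q[1,0],-Q[0,0])).round(2),'tcp az',np.degrees(np.arctan2(d[1],d[0])).round(2),'r',np.hypot(*d).round(4),'ideal shift',(Q.T@np.r_[np.array(P)+.077*np.array([np.cos(np.radians(az)),np.sin(np.radians(az))])-s['tcp_pos'][:2],0]/.025).round(2));tq()
E
python3 -c "
from h import *
eye()"
```

```text
time_s: 11.65
tcp_pos: [0.686, -0.0617, 0.0908]
tcp_rot: [[-0.713, -0.701, 0.003], [-0.701, 0.713, 0.0], [-0.002, -0.002, -1.0]]
ft_force: [2.8, 4.3, 1.5]
gripper_width: 0.23
gripper_force: 29.0
sight az 44.53 tcp az 43.94 r 0.0769 ideal shift [ 1.1   2.4  -0.01]
M tool [-0.7  -1.62 -0.01] F tool [-5.   1.1 -1.5] w 19.7 j6 -0.994
```

```bash
python3 -m handwheel '[{"claw":10,"x":0.012,"y":0.27,"z":0,"rx":0,"ry":0,"rz":-0.0875},{"claw":10,"x":0.012,"y":0.27,"z":0,"rx":0,"ry":0,"rz":-0.0875},{"claw":10,"x":0.012,"y":0.27,"z":0,"rx":0,"ry":0,"rz":-0.0875},{"claw":10,"x":0.012,"y":0.27,"z":0,"rx":0,"ry":0,"rz":-0.0875},{"claw":10,"x":0.012,"y":0.27,"z":0,"rx":0,"ry":0,"rz":-0.0875},{"claw":10,"x":0.012,"y":0.27,"z":0,"rx":0,"ry":0,"rz":-0.0875},{"claw":10,"x":0.012,"y":0.27,"z":0,"rx":0,"ry":0,"rz":-0.0875},{"claw":10,"x":0.012,"y":0.27,"z":0,"rx":0,"ry":0,"rz":-0.0875},{"claw":10,"x":0.012,"y":0.27,"z":0,"rx":0,"ry":0,"rz":-0.0875},{"claw":10,"x":0.012,"y":0.27,"z":0,"rx":0,"ry":0,"rz":-0.0875},{"claw":10,"x":0,"y":0,"z":0,"rx":0,"ry":0,"rz":0},{"claw":10,"x":0,"y":0,"z":0,"rx":0,"ry":0,"rz":0}]'
python3 -c "
from h import *
eye()"
```

```text
time_s: 13.15
tcp_pos: [0.6252, -0.0386, 0.0908]
tcp_rot: [[0.081, -0.997, 0.004], [-0.997, -0.081, 0.001], [-0.001, -0.004, -1.0]]
ft_force: [2.8, 7.3, 0.9]
gripper_width: 0.224
gripper_force: 29.8
sight az 94.64 tcp az 94.1 r 0.0766 ideal shift [-0.02  0.03 -0.  ]
M tool [ 1.08 -2.07 -0.34] F tool [-7.  -3.4 -0.9] w 19.2 j6 -0.177
```

```bash
python3 -m handwheel '[{"claw":24,"x":0,"y":0,"z":0,"rx":0,"ry":0,"rz":0},{"claw":45,"x":0,"y":0,"z":0,"rx":0,"ry":0,"rz":0},{"claw":45,"x":0,"y":0,"z":0,"rx":0,"ry":0,"rz":0},{"claw":45,"x":0,"y":0,"z":-0.6,"rx":0,"ry":0,"rz":0},{"claw":45,"x":0,"y":0,"z":-1,"rx":0,"ry":0,"rz":0},{"claw":45,"x":0,"y":0,"z":-1,"rx":0,"ry":0,"rz":0},{"claw":45,"x":0,"y":0,"z":-1,"rx":0,"ry":0,"rz":0},{"claw":45,"x":0,"y":0,"z":-1,"rx":0,"ry":0,"rz":0},{"claw":45,"x":0,"y":0,"z":0,"rx":0,"ry":0,"rz":0}]'
python3 - <<'E'
from h import *
import pickle
def snap(n):
    p=arm.camera_params('wrist');im=arm.read_camera('wrist');pickle.dump(p,open(n+'.pkl','wb'));cv2.imwrite('pics/'+n+'.png',im)
snap('w6')
for n in('side','top'): cv2.imwrite(f'pics/{n}6.png',arm.read_camera(n))
u,Rt=screw(-98.7,-1,off=1.31)
s=arm.state();print(np.array(s['tcp_rot']).round(3),Rt.round(3));go(ball+.16*u,Rt)
E
```

```text
time_s: 14.28
tcp_pos: [0.6251, -0.0401, 0.2094]
tcp_rot: [[0.08, -0.997, 0.007], [-0.997, -0.08, -0.001], [0.001, -0.007, -1.0]]
ft_force: [-0.7, 0.5, -0.2]
gripper_width: 0.527
gripper_force: 0.0
[[ 0.081 -0.997  0.   ]
 [-0.997 -0.081 -0.   ]
 [ 0.001 -0.    -1.   ]] [[-0.381 -0.921  0.076]
 [-0.788  0.367  0.494]
 [-0.483  0.129 -0.866]]
shift units [6.11 0.69 0.86] rotvec [-0.008 -0.529  0.482] j [ 0.26  0.1   0.1   0.   -1.57 -0.18] t 14.425
```

Run:
```python
from h import *
import pickle
P=np.array([.6312,-.1151])
def load(n):
    w=n[0]=='w';p=pickle.load(open(n+'.pkl','rb')) if w else arm.camera_params(n)
    return w,p,np.linalg.inv(p['T']),cv2.GaussianBlur(cv2.cvtColor(cv2.imread(f'pics/{n}{"" if w else "6"}.png'),6),(3,3),0).astype(np.float32)
def pr(w,p,T,X):
    q=X@T[:3,:3].T+T[:3,3]
    if not w: return q[:,:2]/q[:,2:]*p['fx']+[p['cx'],p['cy']]
    h=np.hypot(q[:,0],q[:,1]);return q[:,:2]/h[:,None]*np.arctan2(h,q[:,2])[:,None]*p['fx']+[p['cx'],p['cy']]
def edges(n,az,z=.115):
    w,p,T,g=load(n);e=np.array([np.cos(np.radians(az)),np.sin(np.radians(az)),0]);t=np.array([-e[1],e[0],0])
    out=[]
    for r in np.linspace(.060,.100,9):   # cross profiles over the housing top
        y=np.linspace(-.022,.022,89);X=np.r_[P,z]+r*e+y[:,None]*t
        f=cv2.remap(g,*np.float32(pr(w,p,T,X)).T.reshape(2,1,-1),1)[0]
        d=np.abs(np.gradient(f));a=y[:44][d[:44].argmax()];b=y[45:][d[45:].argmax()];out.append((r*1e3,a*1e3,b*1e3,(a+b)*500))
    return np.array(out).round(1)
for n,az in(('w5',24.4),('w6',94.7)): print(n);print(edges(n,az))
```

```text
w5
[[ 60.  -11.    9.   -1. ]
 [ 65.  -11.    9.   -1. ]
 [ 70.  -21.    9.   -6. ]
 [ 75.  -11.5  16.5   2.5]
 [ 80.  -11.5   9.5  -1. ]
 [ 85.  -11.    9.   -1. ]
 [ 90.  -11.5   9.   -1.2]
 [ 95.  -11.5  16.5   2.5]
 [100.  -11.    9.   -1. ]]
w6
[[ 60.   -9.    9.5   0.3]
 [ 65.  -10.5   9.5  -0.5]
 [ 70.  -10.5   9.5  -0.5]
 [ 75.  -10.5   9.5  -0.5]
 [ 80.  -10.5   9.5  -0.5]
 [ 85.  -10.5   9.5  -0.5]
 [ 90.  -10.5   9.5  -0.5]
 [ 95.  -10.5   9.5  -0.5]
 [100.  -10.5   9.5  -0.5]]
```

```bash
python3 -m handwheel '[{"claw":45,"x":1,"y":0.1,"z":0,"rx":0,"ry":0,"rz":0},{"claw":45,"x":1,"y":0.1,"z":0,"rx":0,"ry":0,"rz":0},{"claw":45,"x":1,"y":0.1,"z":0,"rx":0,"ry":0,"rz":0},{"claw":45,"x":1,"y":0.1,"z":0,"rx":0,"ry":0,"rz":0},{"claw":45,"x":1,"y":0.1,"z":0,"rx":0,"ry":0,"rz":0},{"claw":45,"x":1,"y":0.1,"z":0,"rx":0,"ry":0,"rz":0},{"claw":45,"x":0,"y":0,"z":0,"rx":0,"ry":-0.088,"rz":0.08},{"claw":45,"x":0,"y":0,"z":0,"rx":0,"ry":-0.088,"rz":0.08},{"claw":45,"x":0,"y":0,"z":0,"rx":0,"ry":-0.088,"rz":0.08},{"claw":45,"x":0,"y":0,"z":0,"rx":0,"ry":-0.088,"rz":0.08},{"claw":45,"x":0,"y":0,"z":0,"rx":0,"ry":-0.088,"rz":0.08},{"claw":45,"x":0,"y":0,"z":0,"rx":0,"ry":-0.088,"rz":0.08},{"claw":45,"x":0,"y":0,"z":0,"rx":0,"ry":0,"rz":0}]'
python3 -c "
from h import *
u,Rt=screw(-98.7,-1,off=1.31);go(ball+.16*u,Rt)
go(np.array([.6246,-.1549,.118]),Rt);tq()"
```

```text
time_s: 16.05
tcp_pos: [0.6204, -0.1919, 0.2038]
tcp_rot: [[-0.38, -0.921, 0.082], [-0.788, 0.369, 0.493], [-0.484, 0.123, -0.866]]
ft_force: [0.5, 0.2, 0.0]
gripper_width: 0.528
gripper_force: 0.0
shift units [ 0.46 -0.07  0.67] rotvec [-0.006  0.001  0.001] j [-0.3   0.29  0.41 -0.53 -1.74 -0.19] t 16.05
shift units [ 0.43 -0.03  3.71] rotvec [-0.006  0.001  0.001] j [-0.3   0.29  0.41 -0.53 -1.74 -0.19] t 16.05
M tool [0.34 1.36 0.03] F tool [-0.4 -0.4  0.1] w 45.1 j6 -0.188
```

```bash
python3 -m handwheel '[{"claw":45,"x":0.43,"y":-0.03,"z":0.7,"rx":-0.006,"ry":0,"rz":0},{"claw":45,"x":0,"y":0,"z":0.8,"rx":0,"ry":0,"rz":0},{"claw":45,"x":0,"y":0,"z":0.8,"rx":0,"ry":0,"rz":0},{"claw":45,"x":0,"y":0,"z":0.7,"rx":0,"ry":0,"rz":0},{"claw":45,"x":0,"y":0,"z":0.68,"rx":0,"ry":0,"rz":0},{"claw":45,"x":0,"y":0,"z":0,"rx":0,"ry":0,"rz":0},{"claw":5,"x":0,"y":0,"z":0,"rx":0,"ry":0,"rz":0},{"claw":5,"x":0,"y":0,"z":0,"rx":0,"ry":0,"rz":0},{"claw":5,"x":0,"y":0,"z":0,"rx":0,"ry":0,"rz":0},{"claw":5,"x":0,"y":0,"z":0,"rx":0,"ry":0,"rz":0},{"claw":5,"x":0,"y":0,"z":0,"rx":0,"ry":0,"rz":0}]' 80
python3 -c "
from h import *
tq()"
python3 -m handwheel '[{"claw":5,"x":0,"y":0,"z":0.006,"rx":0,"ry":0,"rz":0.1},{"claw":5,"x":0,"y":0,"z":0.006,"rx":0,"ry":0,"rz":0.1},{"claw":5,"x":0,"y":0,"z":0.006,"rx":0,"ry":0,"rz":0.1},{"claw":5,"x":0,"y":0,"z":0.006,"rx":0,"ry":0,"rz":0.1},{"claw":5,"x":0,"y":0,"z":0.006,"rx":0,"ry":0,"rz":0.1},{"claw":5,"x":0,"y":0,"z":0.006,"rx":0,"ry":0,"rz":0.1},{"claw":5,"x":0,"y":0,"z":0,"rx":0,"ry":0,"rz":0}]'
python3 -c "
from h import *
tq()"
```

```text
time_s: 17.42
tcp_pos: [0.6252, -0.1544, 0.1218]
tcp_rot: [[-0.377, -0.923, 0.079], [-0.79, 0.364, 0.493], [-0.484, 0.124, -0.866]]
ft_force: [-2.6, -1.3, 5.6]
gripper_width: 0.125
gripper_force: 80.9
M tool [-0.36  1.04 -0.13] F tool [-0.7  2.7 -5.7] w 10.7 j6 -0.158
time_s: 18.3
tcp_pos: [0.6264, -0.1554, 0.1213]
tcp_rot: [[-0.833, -0.548, 0.082], [-0.444, 0.749, 0.491], [-0.331, 0.372, -0.867]]
ft_force: [2.6, -5.2, 5.0]
gripper_width: 0.125
gripper_force: 81.0
M tool [2.18 0.53 0.06] F tool [-1.5 -3.4 -6.7] w 10.7 j6 -0.759
```

```bash
python3 -m handwheel '[{"claw":5,"x":0,"y":0,"z":0.006,"rx":0,"ry":0,"rz":0.1},{"claw":5,"x":0,"y":0,"z":0.006,"rx":0,"ry":0,"rz":0.1},{"claw":5,"x":0,"y":0,"z":0.006,"rx":0,"ry":0,"rz":0.1},{"claw":5,"x":0,"y":0,"z":0.006,"rx":0,"ry":0,"rz":0.1},{"claw":5,"x":0,"y":0,"z":0.006,"rx":0,"ry":0,"rz":0.1},{"claw":5,"x":0,"y":0,"z":0.006,"rx":0,"ry":0,"rz":0.1},{"claw":5,"x":0,"y":0,"z":0,"rx":0,"ry":0,"rz":0}]'
python3 -c "
from h import *
tq()"
python3 -m handwheel '[{"claw":5,"x":0,"y":0,"z":0.006,"rx":0,"ry":0,"rz":0.1},{"claw":5,"x":0,"y":0,"z":0,"rx":0,"ry":0,"rz":0},{"claw":5,"x":0,"y":0,"z":0,"rx":0,"ry":0,"rz":0}]'
python3 -c "
from h import *
tq()"
```

```text
time_s: 19.18
tcp_pos: [0.6269, -0.1567, 0.1206]
tcp_rot: [[-0.996, 0.019, 0.084], [0.058, 0.871, 0.489], [-0.064, 0.492, -0.868]]
ft_force: [4.3, -10.3, 3.5]
gripper_width: 0.125
gripper_force: 81.2
M tool [ 3.75 -1.57 -0.02] F tool [-5.1 -7.1 -7.7] w 10.7 j6 -1.359
time_s: 19.55
tcp_pos: [0.6269, -0.1569, 0.1205]
tcp_rot: [[-0.989, 0.118, 0.084], [0.144, 0.861, 0.488], [-0.015, 0.495, -0.869]]
ft_force: [4.5, -12.2, 3.6]
gripper_width: 0.121
gripper_force: 81.2
M tool [ 3.82 -1.93 -0.01] F tool [-6.3 -8.2 -8.7] w 10.3 j6 -1.458
```

```bash
python3 -m handwheel '[{"claw":5,"x":-0.03,"y":-0.04,"z":0,"rx":0,"ry":0,"rz":0.1},{"claw":5,"x":0,"y":0,"z":0,"rx":0,"ry":0,"rz":0},{"claw":5,"x":0,"y":0,"z":0,"rx":0,"ry":0,"rz":0}]'
python3 -c "
from h import *
tq()"
python3 -m handwheel '[{"claw":5,"x":0,"y":0,"z":0,"rx":0,"ry":0,"rz":0.1},{"claw":5,"x":0,"y":0,"z":0,"rx":0,"ry":0,"rz":0},{"claw":5,"x":0,"y":0,"z":0,"rx":0,"ry":0,"rz":0}]'
python3 -c "
from h import *
tq()"
python3 -m handwheel '[{"claw":5,"x":0,"y":0,"z":0,"rx":0,"ry":0,"rz":0.08},{"claw":5,"x":0,"y":0,"z":0,"rx":0,"ry":0,"rz":0},{"claw":5,"x":0,"y":0,"z":0,"rx":0,"ry":0,"rz":0}]'
python3 -c "
from h import *
tq()"
```

```text
time_s: 19.92
tcp_pos: [0.6269, -0.1572, 0.1203]
tcp_rot: [[-0.973, 0.216, 0.083], [0.228, 0.842, 0.489], [0.036, 0.495, -0.868]]
ft_force: [1.6, -8.9, 5.3]
gripper_width: 0.123
gripper_force: 81.4
M tool [ 2.81 -1.14  0.04] F tool [-3.4 -4.6 -8.9] w 10.5 j6 -1.557
time_s: 20.3
tcp_pos: [0.6268, -0.1574, 0.1201]
tcp_rot: [[-0.947, 0.312, 0.083], [0.311, 0.815, 0.489], [0.085, 0.489, -0.868]]
ft_force: [1.1, -9.1, 4.4]
gripper_width: 0.121
gripper_force: 81.4
M tool [ 2.97 -1.52  0.01] F tool [-3.5 -5.  -8.2] w 10.4 j6 -1.657
time_s: 20.68
tcp_pos: [0.6268, -0.1576, 0.1201]
tcp_rot: [[-0.919, 0.386, 0.083], [0.375, 0.788, 0.489], [0.124, 0.48, -0.868]]
ft_force: [0.6, -10.1, 5.0]
gripper_width: 0.122
gripper_force: 81.4
M tool [ 3.05 -1.74 -0.11] F tool [-3.7 -5.4 -9.2] w 10.4 j6 -1.737
```

```bash
for i in 1; do python3 -m handwheel '[{"claw":5,"x":-0.02,"y":-0.03,"z":0.01,"rx":0,"ry":0,"rz":0.08},{"claw":5,"x":0,"y":0,"z":0,"rx":0,"ry":0,"rz":0},{"claw":5,"x":0,"y":0,"z":0,"rx":0,"ry":0,"rz":0}]' >/dev/null
python3 -c "
from h import *
tq()"; done
python3 -m handwheel '[{"claw":5,"x":0,"y":0,"z":0.005,"rx":0,"ry":0,"rz":0.08},{"claw":5,"x":0,"y":0,"z":0,"rx":0,"ry":0,"rz":0},{"claw":5,"x":0,"y":0,"z":0,"rx":0,"ry":0,"rz":0}]' >/dev/null
python3 -c "
from h import *
tq()"
python3 -m handwheel '[{"claw":5,"x":0,"y":0,"z":0.005,"rx":0,"ry":0,"rz":0.08},{"claw":5,"x":0,"y":0,"z":0,"rx":0,"ry":0,"rz":0},{"claw":5,"x":0,"y":0,"z":0,"rx":0,"ry":0,"rz":0}]'
python3 -c "
from h import *
tq()"
```

```text
M tool [ 2.45 -1.15 -0.06] F tool [ -1.1  -3.8 -10.9] w 10.7 j6 -1.815
M tool [ 2.52 -1.24 -0.11] F tool [ -2.   -4.1 -11.1] w 10.6 j6 -1.895
time_s: 21.8
tcp_pos: [0.6265, -0.1582, 0.1197]
tcp_rot: [[-0.801, 0.594, 0.082], [0.551, 0.676, 0.489], [0.235, 0.436, -0.869]]
ft_force: [-1.4, -10.3, 6.5]
gripper_width: 0.124
gripper_force: 81.7
M tool [ 2.64 -1.44 -0.17] F tool [ -3.   -4.9 -10.8] w 10.6 j6 -1.975
```

```bash
python3 -m handwheel '[{"claw":5,"x":-0.01,"y":-0.02,"z":0,"rx":0,"ry":0,"rz":0.08},{"claw":5,"x":0,"y":0,"z":0,"rx":0,"ry":0,"rz":0},{"claw":5,"x":0,"y":0,"z":0,"rx":0,"ry":0,"rz":0}]' >/dev/null
python3 -c "
from h import *
tq()"
python3 -m handwheel '[{"claw":5,"x":0,"y":0,"z":0,"rx":0,"ry":0,"rz":0.08},{"claw":5,"x":0,"y":0,"z":0,"rx":0,"ry":0,"rz":0},{"claw":5,"x":0,"y":0,"z":0,"rx":0,"ry":0,"rz":0}]' >/dev/null
python3 -c "
from h import *
tq()"
python3 -m handwheel '[{"claw":5,"x":0,"y":0,"z":0,"rx":0,"ry":0,"rz":0.08},{"claw":5,"x":0,"y":0,"z":0,"rx":0,"ry":0,"rz":0},{"claw":5,"x":0,"y":0,"z":0,"rx":0,"ry":0,"rz":0}]'
python3 -c "
from h import *
tq()"
```

```text
M tool [ 2.31 -1.27 -0.11] F tool [ -1.4  -3.8 -11.9] w 10.6 j6 -2.055
M tool [ 2.42 -1.42 -0.1 ] F tool [ -2.4  -4.1 -11.4] w 10.5 j6 -2.135
time_s: 22.92
tcp_pos: [0.6261, -0.1586, 0.1194]
tcp_rot: [[-0.637, 0.767, 0.081], [0.696, 0.526, 0.489], [0.333, 0.368, -0.868]]
ft_force: [-3.4, -9.1, 7.9]
gripper_width: 0.119
gripper_force: 81.7
M tool [ 2.46 -1.58 -0.12] F tool [ -1.5  -4.5 -11.5] w 10.2 j6 -2.215
```

```bash
python3 -m handwheel '[{"claw":5,"x":-0.01,"y":-0.02,"z":0,"rx":0,"ry":0,"rz":0.08},{"claw":5,"x":0,"y":0,"z":0,"rx":0,"ry":0,"rz":0},{"claw":5,"x":0,"y":0,"z":0,"rx":0,"ry":0,"rz":0}]' >/dev/null
python3 -c "
from h import *
tq()"
python3 -m handwheel '[{"claw":5,"x":0,"y":0,"z":0,"rx":0,"ry":0,"rz":0.08},{"claw":5,"x":0,"y":0,"z":0,"rx":0,"ry":0,"rz":0},{"claw":5,"x":0,"y":0,"z":0,"rx":0,"ry":0,"rz":0}]' >/dev/null
python3 -c "
from h import *
tq()"
python3 -m handwheel '[{"claw":5,"x":0,"y":0,"z":0,"rx":0,"ry":0,"rz":0.08},{"claw":5,"x":0,"y":0,"z":0,"rx":0,"ry":0,"rz":0},{"claw":5,"x":0,"y":0,"z":0,"rx":0,"ry":0,"rz":0}]'
python3 -c "
from h import *
tq()"
```

```text
M tool [ 2.18 -1.48 -0.16] F tool [ -0.4  -3.9 -11.8] w 10.2 j6 -2.294
M tool [ 2.29 -1.56 -0.25] F tool [ -2.1  -4.6 -12.8] w 10.4 j6 -2.374
time_s: 24.05
tcp_pos: [0.6254, -0.1586, 0.1193]
tcp_rot: [[-0.437, 0.896, 0.08], [0.8, 0.347, 0.49], [0.411, 0.278, -0.868]]
ft_force: [-5.7, -9.3, 8.0]
gripper_width: 0.121
gripper_force: 82.0
M tool [ 2.38 -1.51 -0.49] F tool [ -1.7  -6.1 -11.9] w 10.3 j6 -2.453
```

```bash
python3 -m handwheel '[{"claw":5,"x":0,"y":0,"z":0,"rx":0,"ry":0,"rz":0.08},{"claw":5,"x":0,"y":0,"z":0,"rx":0,"ry":0,"rz":0},{"claw":5,"x":0,"y":0,"z":0,"rx":0,"ry":0,"rz":0}]' >/dev/null
python3 -c "
from h import *
tq()"
python3 -m handwheel '[{"claw":5,"x":0,"y":0,"z":0,"rx":0,"ry":0,"rz":0.08},{"claw":5,"x":0,"y":0,"z":0,"rx":0,"ry":0,"rz":0},{"claw":5,"x":0,"y":0,"z":0,"rx":0,"ry":0,"rz":0}]'
python3 -c "
from h import *
tq()"
```

```text
M tool [ 2.53 -1.45 -0.93] F tool [ -1.4  -6.1 -11.2] w 10.8 j6 -2.532
time_s: 24.8
tcp_pos: [0.6251, -0.1584, 0.1194]
tcp_rot: [[-0.29, 0.954, 0.079], [0.845, 0.217, 0.49], [0.45, 0.208, -0.868]]
ft_force: [-6.7, -9.1, 9.3]
gripper_width: 0.124
gripper_force: 85.9
M tool [ 2.7  -1.54 -1.33] F tool [ -1.6  -6.5 -13. ] w 10.6 j6 -2.612
```

```bash
python3 -m handwheel '[{"claw":40,"x":0,"y":0,"z":0,"rx":0,"ry":0,"rz":0},{"claw":40,"x":0,"y":0,"z":0,"rx":0,"ry":0,"rz":0},{"claw":40,"x":0,"y":0,"z":0,"rx":0,"ry":0,"rz":0},{"claw":40,"x":0,"y":0,"z":-0.6,"rx":0,"ry":0,"rz":0},{"claw":40,"x":0,"y":0,"z":-1,"rx":0,"ry":0,"rz":0},{"claw":40,"x":0,"y":0,"z":-1,"rx":0,"ry":0,"rz":0},{"claw":40,"x":0,"y":0,"z":-1,"rx":0,"ry":0,"rz":0},{"claw":40,"x":0,"y":0,"z":-1,"rx":0,"ry":0,"rz":0},{"claw":40,"x":0,"y":0,"z":0,"rx":0,"ry":0,"rz":0}]'
python3 - <<'E'
from h import *
import pickle;tq()
p=arm.camera_params('wrist');im=arm.read_camera('wrist');cv2.imwrite('pics/w7.png',im);T=np.linalg.inv(p['T'])
top=arm.read_camera('top');side=arm.read_camera('side')
def pr(w,p,X):
    T=np.linalg.inv(p['T']);q=X@T[:3,:3].T+T[:3,3]
    if not w: return q[:,:2]/q[:,2:]*p['fx']+[p['cx'],p['cy']]
    h=np.hypot(q[:,0],q[:,1]);return q[:,:2]/h[:,None]*np.arctan2(h,q[:,2])[:,None]*p['fx']+[p['cx'],p['cy']]
P=np.array([.6312,-.1151]);a=np.radians(94.7);e=np.array([np.cos(a),np.sin(a),0]);t=np.array([-e[1],e[0],0])
for nm,w,pp,img in(('wrist',1,p,im),('top',0,arm.camera_params('top'),top),('side',0,arm.camera_params('side'),side)):
    g=cv2.cvtColor(img,6).astype(np.float32);r=[]
    for rr in np.linspace(.062,.100,6):
        y=np.linspace(-.022,.022,89);f=cv2.remap(g,*np.float32(pr(w,pp,np.r_[P,.115]+rr*e+y[:,None]*t)).T.reshape(2,1,-1),1)[0]
        d=np.abs(np.gradient(cv2.GaussianBlur(f,(1,7),0).ravel()));r.append((y[:44][d[:44].argmax()]*1e3,y[45:][d[45:].argmax()]*1e3))
    print(nm,pr(w,pp,(np.r_[P,.115]+.08*e)[None]).round(),np.round(r,1).tolist())
E
```

```text
time_s: 25.92
tcp_pos: [0.6173, -0.2137, 0.2195]
tcp_rot: [[-0.289, 0.954, 0.082], [0.844, 0.214, 0.492], [0.452, 0.211, -0.867]]
ft_force: [0.2, -0.4, -0.3]
gripper_width: 0.468
gripper_force: 0.0
M tool [ 0.55 -1.24 -0.04] F tool [-0.6  0.1  0. ] w 40.0 j6 -2.633
wrist [[352.  90.]] [[-10.0, 14.5], [-10.0, 14.5], [-10.0, 14.0], [-10.0, 13.5], [-10.0, 12.0], [-10.0, 17.0]]
top [[361. 251.]] [[-8.5, 10.0], [-9.0, 11.0], [-8.5, 10.0], [-9.5, 11.0], [-8.5, 10.0], [-9.0, 11.0]]
side [[298. 281.]] [[-21.0, 12.0], [-7.0, 14.5], [-11.5, 20.0], [-15.0, 20.0], [-15.5, 2.0], [-16.5, 13.0]]
```

Run:
```python
from h import *
import pickle
from scipy.optimize import differential_evolution as DE
pickle.dump(arm.camera_params('wrist'),open('w7.pkl','wb'))
C=[]
for n in('side','top','w1','w5','w7'):
    w=n[0]=='w';p=pickle.load(open(n+'.pkl','rb')) if w else arm.camera_params(n)
    im=cv2.imread('pics/'+n+('' if w else '0')+'.png');C.append((n,w,p,np.linalg.inv(p['T']),cv2.GaussianBlur(cv2.cvtColor(im,6),(3,3),0).astype(np.float32)))
def pr(w,p,T,X):
    q=X@T[:3,:3].T+T[:3,3]
    if not w: return q[:,:2]/q[:,2:]*p['fx']+[p['cx'],p['cy']]
    h=np.hypot(q[:,0],q[:,1]);return q[:,:2]/h[:,None]*np.arctan2(h,q[:,2])[:,None]*p['fx']+[p['cx'],p['cy']]
th=np.linspace(0,2*np.pi,48,endpoint=False)
def cost(v,each=False,use=range(5)):
    c=v[:3];t=np.array([np.cos(v[3]),np.sin(v[3]),0]);E=np.cos(th)[:,None]*t+np.sin(th)[:,None]*np.array([0,0,1.]);r=[]
    for i in use:
        n,w,p,T,g=C[i]
        s=[cv2.remap(g,*np.float32(pr(w,p,T,c+k*E)).T.reshape(2,1,-1),1,borderValue=0)[0] for k in(.0215,.0265)]
        r.append(np.mean(np.abs(np.tanh((s[1]-s[0])/15))))
    return r if each else -np.mean(r)
b=[(.595,.63),(.04,.075),(.09,.108),(0,np.pi)]
print(pr(1,C[4][2],C[4][3],np.array([[.6155,.059,.099]])))
for use in(range(5),(2,3,4),(0,4),(1,2,3)):
    o=DE(cost,b,seed=1,maxiter=150,popsize=20,args=(False,use));c=o.x
    print(list(use),c.round(4),np.round(cost(c,True),2),'az',np.degrees(np.arctan2(c[1]+.1151,c[0]-.6312)).round(2))
```

```text
[[358.0743371   23.78234393]]
[0, 1, 2, 3, 4] [0.6067 0.0717 0.0976 3.1145] [0.66 0.69 0.73 0.59 0.6 ] az 97.47
[2, 3, 4] [0.616  0.0558 0.0988 1.0455] [0.51 0.7  0.81 0.78 0.78] az 95.07
[0, 4] [0.6045 0.0737 0.0927 3.0396] [0.66 0.56 0.65 0.55 0.72] az 98.04
[1, 2, 3] [0.6162 0.0592 0.0943 1.0079] [0.53 0.94 0.81 0.8  0.66] az 94.91
```

```bash
python3 -c "
from rig import arm
print(arm.sign_off())"
```

```text
the job is handed in; nothing more can be done
None
```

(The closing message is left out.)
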